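Put the drinks-table containers back on their own boards

TASK

The three containers of the drinks table were put back on the wrong boards: move them so that the jar stands on the round board, the tin on the square board and the caddy on the oblong board, each upright and centred, tin and caddy turned straight with their boards. To make room, first park one of the containers for a moment upright near the middle of the empty slotted steel tray and let go of it there; never stand a container on the bare tabletop or lay one down, and leave the mug, the cup stack and the carton where they are.

Things in the scene. Friction and masses are not known exactly. Their poses are not given: they have to be found in the camera images.
- jar_center (a point): Round white ceramic sugar jar, diameter 58 mm, with a flat round steel lid (diameter 61 mm, top 12 mm, fixed on); 72 mm high, about 0.35 kg (may vary by 40 %), loose, stands on the square board at the start. The point is its centre, 36 mm above its underside; z is up its axis.
- tin_center (a point): Square metal tea tin, 58 x 58 mm, with a dark square lid (60 x 60 mm, top 16 mm, fixed on); 76 mm high, about 0.28 kg (may vary by 40 %), loose, stands on the oblong board at the start. The point is its centre, 38 mm above its underside; x and y are square to its sides, z is up.
- caddy_center (a point): Oblong grey plastic caddy with round wooden and flat white plastic stirrers in it (all one rigid piece, filled to just under the rim), 100 mm long (its x) by 46 mm wide (its y), 64 mm high, about 0.26 kg (may vary by 40 %), loose, stands on the round board at the start. The point is its centre, 32 mm above its underside.
- round_board: Round wooden board, diameter 104 mm, 10 mm thick: the jar's place. Fixed to the table. Origin: centre of its underside, top 10 mm above it. 
- square_board: Square wooden board, 100 x 100 mm, 10 mm thick: the tin's place. x and y are square to its sides. Fixed to the table. Origin: centre of its underside, top 10 mm above it. 
- oblong_board: Oblong wooden board, 135 mm (its x) by 80 mm (its y), 10 mm thick: the caddy's place, lengthways. Fixed to the table. Origin: centre of its underside, top 10 mm above it. 
- spare_tray: Flat slotted steel tray, 120 mm (its x) by 100 mm (its y), 10 mm thick, empty at the start: the parking spot; empty again at the end. Fixed to the table. Origin: centre of its underside, top 10 mm above it. 
- mug: Bystander: black mug, diameter 76 mm, 80 mm high, handle on its +y side. Loose; origin: centre of its underside.
- cups: Bystander: stack of upturned white paper cups, diameter 81 mm, 84 mm high. Loose; origin: centre of its underside.
- carton: Bystander: cardboard carton, 102 mm (x) by 150 mm (y), 72 mm high. Loose; origin: centre of its underside.
Mind the look-alikes: they are no part of the job. Leave any red look-alike of the part that bears caddy_center alone. What is shaped like the part that bears jar_center but orange is not meant.

How it is judged (in metres and radians):
On the way:
1. One of the containers is parked upright on the steel tray, its centre within 30 mm of the tray's, and let go of (((horizontal distance between jar_center and spare_tray below 0.03 m and height (world z) of jar_center between 0.042 and 0.05 m and angle between jar_center's own z axis and vertical below 0.1 rad and contact force between jar and the fingers below 0.1 N) or (horizontal distance between tin_center and spare_tray below 0.03 m and height (world z) of tin_center between 0.044 and 0.052 m and angle between tin_center's own z axis and vertical below 0.1 rad and contact force between tin and the fingers below 0.1 N) or (horizontal distance between caddy_center and spare_tray below 0.03 m and height (world z) of caddy_center between 0.038 and 0.046 m and angle between caddy_center's own z axis and vertical below 0.1 rad and contact force between caddy and the fingers below 0.1 N))), for 0.2 s.
At the end, for the whole second after the job is handed in: Jar on the round, tin on the square, caddy on the oblong board: each upright (within 0.1 rad) on its board, centres within 12 mm, tin (any of four ways round) and caddy (either way round) within 0.26 rad of straight with their boards; all at rest (horizontal distance between jar_center and round_board below 0.012 m and height (world z) of jar_center between 0.042 and 0.05 m and angle between each of jar_center, tin_center, caddy_center's own z axis and vertical below 0.1 rad and linear speed of each of jar, tin, caddy below 0.01 m/s and horizontal distance between tin_center and square_board below 0.012 m and height (world z) of tin_center between 0.044 and 0.052 m and (angle between the x axis of tin_center and the x axis of square_board, either way round below 0.26 rad or angle between the x axis of tin_center and the y axis of square_board, either way round below 0.26 rad) and horizontal distance between caddy_center and oblong_board below 0.012 m and height (world z) of caddy_center between 0.038 and 0.046 m and angle between the x axis of caddy_center and the x axis of oblong_board, either way round below 0.26 rad); the robot touches nothing.
It fails at once if a container stands on the bare tabletop or is laid down (height (world z) of jar_center below 0.04 m or height (world z) of tin_center below 0.042 m or height (world z) of caddy_center below 0.036 m or angle between any of jar_center, tin_center, caddy_center's own z axis and vertical above 0.8 rad).
It fails at once if the mug, the cup stack or the carton is moved by more than 20 mm (distance of any of mug, cups, carton from where it was at the start of the episode above 0.02 m).
It also fails if it takes over 112 s, if anything falls off the work surface, if the arm or the gripper's body presses on something with over 40 N, if the wrist force passes 120 N, or if a joint passes its speed limit or range.

ROBOT

A 6-joint arm with a two-finger parallel gripper is mounted at the origin on the work surface. World frame = base frame: x ahead of the robot, y to its left, z up, the work surface at z = 0. Lengths are in m, angles in degrees, forces in N, time in s.
With the tool pointing down it reaches from about 0.375 to 0.9 m from the base axis. Payload 3.1 kg.
Tool frame: the origin (TCP) lies on the centre line of the jaws, within the pads' length; the fingertips stand 17 mm ahead of it and the grasp point (between the pads) lies 2 mm behind it; y points along the fingers, x is the direction in which the jaws open and shut, and the axes are right-handed (so a half turn about y gives the same grasp; the last joint's range is limited). The gripper opens to 87 mm and grips with 3 to 60 N. Pads are 19 mm wide; open, the fingers measure 117 mm over their backs; the gripper's body (75 mm by 190 mm) begins 51 mm behind the grasp point.
Start: joints at [57.955, 30.224, 82.088, -0, 67.689, -10.227], TCP at [0.232, 0.58, 0.208] pointing down, gripper open.
Joint ranges: [-176.69, 176.69], [-43.24, 126.21], [12.49, 139.97], [-82, 262], [0, 151.66], [-163.58, 163.58]. Speed limits (degrees/s): [159.86, 159.86, 180, 180, 180, 180].

INTERFACE

Orientations are given as a 3x3 rotation matrix whose columns are the frame's x, y, z axes.
In Python, from rig import read_state, capture, camera_info, hand_in, trace, tip_of gives the robot as it stands.
- The arm moves only by the tool jog_arm, never from a script. Its argument "steps" is a list of rows, each an object with "fingers": the opening in per cent of the stroke, from 0 (shut) to 100 (fully open); "delta_pos": the shift along the world's x, y, z in mm, a list of three; "turn": the turn about the world's z in degrees. A call has 1 to 20 rows; each row is the pose to reach, as a shift and turn from the pose commanded when the call began; what a row does not reach only later rows make up. A row lasts 1/12 s, in which the tool goes at most 41.7 mm and 7.16 degrees, less where a joint would pass 70% of its speed; a pose out of reach is approached as far as the arm can. A call with a gripper value outside its range is refused whole. The fingers move at their own pace and stop on an object; the grip force is fixed at half the most. Time passes only in rows, so rows that repeat a pose let the fingers close. It gives the time, the measured TCP pose, the force and the opening at its end, in the units of the state.
- read_state(): the state, without advancing time (a new reading comes with each control period).
- capture(name): name is "scene" or "top" or "wrist"; returns the picture (420x560x3 uint8, red, green, blue); there is no depth.
- camera_info(name): a dict with "fov_y" (degrees; the focal length in pixels is half the picture's height over the tangent of half this angle, whatever the lens; pixels are square), "cx", "cy" (the principal point, pixels), "view" (4x4, takes a point from world to camera coordinates); the wrist camera has in their place "tool_from_camera" (4x4, takes a point from camera to tool coordinates, whose origin is the TCP and whose axes are the tool frame's). Camera axes: x right, y down, z forward; pixel columns grow to the right and rows downward; lengths in m; the calibration is good to about 2 mm. A picture is of the moment at which its call begins: read the wrist's pose just before it. camera_info takes no time and is no camera call.
- hand_in(): hands the job in, once; it reports no verdict.
Trained networks look in the newest picture that a camera, given by its name, has taken for a name from the list of things; names that differ only in an ending like _2 or _b are one class to them, and where a whole thing is asked for, a point or a joint stands for the part that bears it (a point fixed in the world has none). Each returns a list of dicts, best first, with "confidence" (0 to 1); they miss things now and then, are a little off and sometimes report something else, mostly with a low value. They report only what shows in the picture. A call takes as long as a camera call. They do not tell look-alikes from the thing itself.
- trace(target, camera): "mask" (420x560 bool, what is visible of it).
- tip_of(target, camera): "position" ([x, y, z] in m, in world coordinates, good to about 4 mm: a listed point, or the origin of a listed thing).
The state is a dict: "time_s": time; "joint_positions": joint angles; "qvel": joint speeds; "tau": joint torques, N m; "position": TCP position; "tcp_rot": TCP orientation; "force": force on the tool from outside, world axes, zero at the start; "moment": the same for the moment, N m; "opening": opening from 0.0 (shut) to 1.0 (fully open).
Only numpy, scipy, OpenCV 4.12 (cv2) and the standard library are available. Lean on these libraries where they do the work, as an engineer would, in place of code of your own. Each camera call takes 0.05 s, during which the arm holds its last target.

## Working session

There is one attempt and no reset: what is moved stays moved. The work goes in short steps, Python scripts to look and compute and a tool call to move; the robot and the scene stay as the last step left them, time stands still between calls to the robot, and variables do not carry over. Pictures are saved under pics/ and viewed, and the job is handed in when it is done.

Besides the shell and the picture viewer there is one more tool, called as name(argument=value, ...), one argument or row to a line, values as JSON. jog_arm: Moves the arm, as the interface text tells. Its arguments: {"type":"object","properties":{"steps":{"type":"array","items":{"type":"object","properties":{"fingers":{"type":"number"},"delta_pos":{"type":"array","items":{"type":"number"}},"turn":{"type":"number"}}}}},"required":["steps"]}

```bash
mkdir -p pics; python3 - <<'E'
from rig import *
import cv2,numpy as np
s=read_state();print({k:np.round(v,3).tolist() for k,v in s.items()})
for c in ["scene","top"]:
    im=capture(c);cv2.imwrite(f"pics/{c}0.png",cv2.cvtColor(im,cv2.COLOR_RGB2BGR))
    print(c,camera_info(c))
print(camera_info("wrist"))
for t in ["jar_center","tin_center","caddy_center","round_board","square_board","oblong_board","spare_tray","mug","cups","carton"]:
    print(t,[(np.round(d["position"],3).tolist(),round(d["confidence"],2)) for d in tip_of(t,"top")])
E
```

```text
{'time_s': 0.0, 'joint_positions': [57.954, 30.277, 82.157, -0.0, 67.689, -10.227], 'qvel': [-0.134, -0.066, -0.024, 0.017, 0.066, -0.081], 'tau': [-0.002, -44.005, -17.659, 0.063, 0.058, -0.0], 'position': [0.232, 0.58, 0.207], 'tcp_rot': [[0.372, -0.001, -0.928], [0.928, -0.002, 0.372], [-0.002, -1.0, 0.0]], 'force': [0.273, 0.772, 0.602], 'moment': [-0.037, -0.012, 0.015], 'opening': 1.002}
scene {'fov_y': 50.68569526394613, 'cx': 281.9738014031345, 'cy': 208.18253852541744, 'view': array([[-0.37028138,  0.92890051, -0.00596197,  0.19976843],
       [ 0.78470479,  0.30935397, -0.53715781, -0.48137376],
       [-0.4971218 , -0.20357792, -0.84346069,  1.55882458],
       [ 0.        ,  0.        ,  0.        ,  1.        ]])}
top {'fov_y': 55.23733046800664, 'cx': 284.95338480590146, 'cy': 207.02826488897924, 'view': array([[-0.00507081, -0.99981117,  0.0187595 ,  0.01885147],
       [-0.98532354,  0.00179471, -0.17068773,  0.61663954],
       [ 0.17062183, -0.0193497 , -0.98514658,  0.86506046],
       [ 0.        ,  0.        ,  0.        ,  1.        ]])}
{'fov_y': 70.43819006193
[... 266 characters left out ...]
e-04, -9.60964675e-01, -2.76670649e-01,
         7.65385606e-02],
       [ 0.00000000e+00,  0.00000000e+00,  0.00000000e+00,
         1.00000000e+00]])}
jar_center [([0.486, 0.057, 0.046], 0.92), ([0.618, 0.06, 0.038], 0.92)]
tin_center [([0.608, 0.233, 0.049], 0.97)]
caddy_center [([0.477, -0.124, 0.031], 0.98), ([0.642, -0.139, 0.038], 0.92), ([0.791, -0.131, 0.03], 0.63)]
round_board [([0.642, -0.136, -0.0], 0.89)]
square_board [([0.484, 0.046, -0.006], 0.61)]
oblong_board [([0.618, 0.234, 0.005], 0.84)]
spare_tray [([0.466, -0.308, -0.001], 0.9)]
mug [([0.668, -0.353, -0.002], 0.62)]
cups [([0.747, 0.057, 0.001], 0.64)]
carton [([0.489, 0.402, -0.0], 0.91), ([0.485, 0.057, 0.045], 0.55)]
```

View pics/scene0.png

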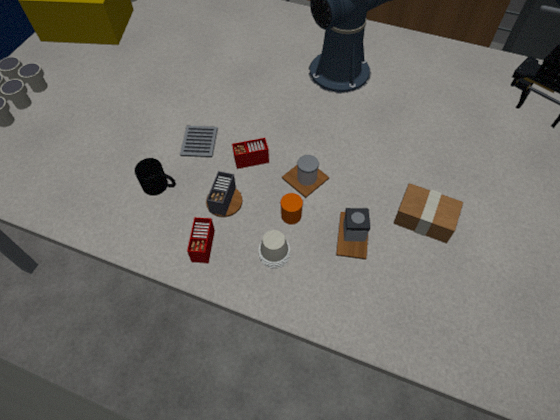

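View pics/top0.png

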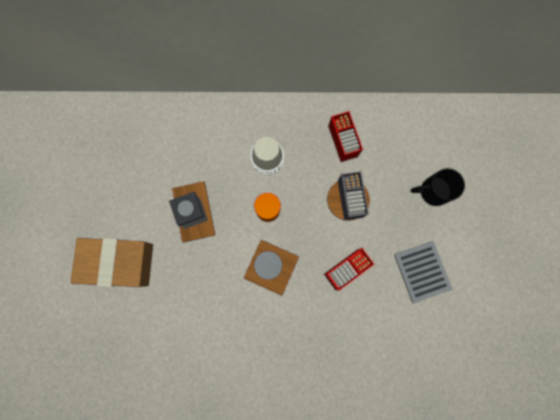

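Candidates in top view: jar is the grey-lidded one at (268,264) on the square board; the orange one at (267,206) is a look-alike. The caddy is the grey one at (353,195) on the round board; the red ones at (345,137) and (349,270) are look-alikes. The tin is the only one, at (187,209). The tray is at (423,271). Next I fit silhouettes and check in a crop.

```bash
cat > h.py <<'E'
import numpy as np,cv2
from rig import *
from scipy.optimize import minimize
def cyl(d,z0,z1):
    a=np.linspace(0,2*np.pi,48,endpoint=False)
    return np.array([[d/2*np.cos(t),d/2*np.sin(t),z] for z in(z0,z1) for t in a])
def box(a,b,z0,z1): return np.array([[i*a/2,j*b/2,z] for i in(-1,1) for j in(-1,1) for z in(z0,z1)])
S={'jar':np.vstack([cyl(.058,.01,.07),cyl(.061,.07,.082)]),'tin':np.vstack([box(.058,.058,.01,.07),box(.06,.06,.07,.086)]),
'caddy':box(.1,.046,.01,.074),'round_board':cyl(.104,0,.01),'square_board':box(.1,.1,0,.01),'oblong_board':box(.135,.08,0,.01),'spare_tray':box(.12,.1,0,.01)}
def viewof(c):
    i=camera_info(c); f=210/np.tan(np.radians(i['fov_y']/2)); 
    if c!='wrist': return i['view'],f,i['cx'],i['cy']
    s=read_state();T=np.eye(4);T[:3,:3]=s['tcp_rot'];T[:3,3]=s['position']
    return np.linalg.inv(T@i['tool_from_camera']),f,i['cx'],i['cy']
def proj(P,V):
    M,f,cx,cy=V; p=P@M[:3,:3].T+M[:3,3]; return np.c_[p[:,0]/p[:,2]*f+cx,p[:,1]/p[:,2]*f+cy]
def place(n,q):
    c,s=np.cos(q[2]),np.sin(q[2]); P=S[n].copy(); P[:,:2]=P[:,:2]@np.array([[c,s],[-s,c]])+q[:2]; return P
K=4
def sil(n,q,V):
    h=cv2.convexHull(np.float32(proj(place(n,q),V)))[:,0]
    m=np.zeros((420*K,560*K),np.uint8); cv2.fillPoly(m,[np.int32(np.round((h+.5)*K-.5))],1); 
    return cv2.resize(m.astype(np.float32),(560,420),interpolation=cv2.INTER_AREA)
def fit(n,q0,masks,views,occ=None):
    """masks: list of float masks; occ: list of occluder silhouettes"""
    def cost(q):
        e=0
        for i,(m,V) in enumerate(zip(masks,views)):
            s=sil(n,q,V)
            w=1 if occ is None else 1-occ[i]
            e+=(np.abs(s-m)*w).sum()/m.sum()
        return e
    best=None
    for dy in ([0] if n in('jar','round_board') else np.radians([-30,-15,0,15,30])):
        q=np.array([q0[0],q0[1],q0[2]+dy])
        r=minimize(cost,q,method='Nelder-Mead',options=dict(initial_simplex=np.array([q,q+[.006,0,0],q+[0,.006,0],q+[0,0,.15]]),maxfev=140,xatol=1e-4,fatol=1e-4))
        if best is None or r.fun<best.fun: best=r
    return best.x,best.fun/len(masks)
def pick(n,q,cam,V):
    t=n+'_center' if n in('jar','tin','caddy') else n
    s=sil(n,q,V);b=None;bi=0
    for d in trace(t,cam):
        m=d['mask'].astype(np.float32);iou=np.minimum(m,s).sum()/np.maximum(m,s).sum()
        if iou>bi:b,bi=m,iou
    return b,bi
E
cat > m1.py <<'E'
from h import *
import pickle
g={'jar':(.486,.057,0),'tin':(.608,.233,.35),'caddy':(.642,-.139,1.7-1.57),'round_board':(.642,-.136,0),'square_board':(.484,.046,.4),'oblong_board':(.618,.234,0.15),'spare_tray':(.466,-.308,.3)}
on={'round_board':'caddy','square_board':'jar','oblong_board':'tin'}
R={};SC={}
V={c:viewof(c) for c in('top','scene')};I={}
for c in V:
    I[c]=capture(c)
for n in g:
    ms,vs,cs=[],[],[]
    for c in V:
        b,iou=pick(n,g[n],c,V[c]);print(n,c,round(iou,2))
        if b is not None and iou>.35: ms.append(b);vs.append(V[c]);cs.append(c)
    occ=[sil(on[n],R[on[n]],v) for v in vs] if n in on else None
    R[n],f=fit(n,g[n],ms,vs,occ);print(n,np.round(R[n][:2],4),round(np.degrees(R[n][2]),1),'err',round(f,3))
pickle.dump(R,open('R.pkl','wb'))
for c in V:
    im=cv2.resize(cv2.cvtColor(I[c],cv2.COLOR_RGB2BGR),None,fx=3,fy=3,interpolation=cv2.INTER_CUBIC)
    for n in R:
        h=cv2.convexHull(np.float32(proj(place(n,R[n]),V[c])))
        cv2.polylines(im,[np.int32((h+.5)*3-.5)],True,(0,255,0),1)
    cr=im[480:930,480:1400] if c=='top' else im[330:800,500:1160]
    cv2.imwrite(f'pics/fit_{c}.png',cr if cr.shape[1]<=800 else cv2.resize(cr,None,fx=800/cr.shape[1],fy=800/cr.shape[1],interpolation=cv2.INTER_AREA))
E
python3 m1.py
```

```text
jar top 0.87
jar scene 0.9
jar [0.4846 0.0549] 3.9 err 0.088
tin top 0.86
tin scene 0
tin [0.6088 0.2375] 21.4 err 0.064
caddy top 0.95
caddy scene 0
caddy [ 0.6436 -0.1389] 8.8 err 0.036
round_board top 0.26
round_board scene 0.23
round_board [ 0.642 -0.136] 0.0 err nan
square_board top 0.42
square_board scene 0.38
square_board [0.4813 0.0499] -24.6 err 0.061
oblong_board top 0.49
oblong_board scene 0.44
oblong_board [0.6142 0.2357] 12.3 err 0.062
spare_tray top 0.91
spare_tray scene 0.89
spare_tray [ 0.47   -0.3072] 18.4 err 0.057h.py:38: RuntimeWarning: invalid value encountered in scalar divide
  return best.x,best.fun/len(masks)
```

View pics/fit_top.png

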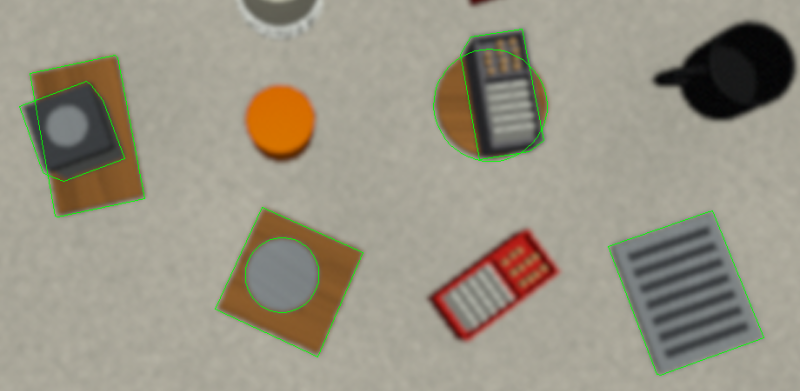

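View pics/fit_scene.png

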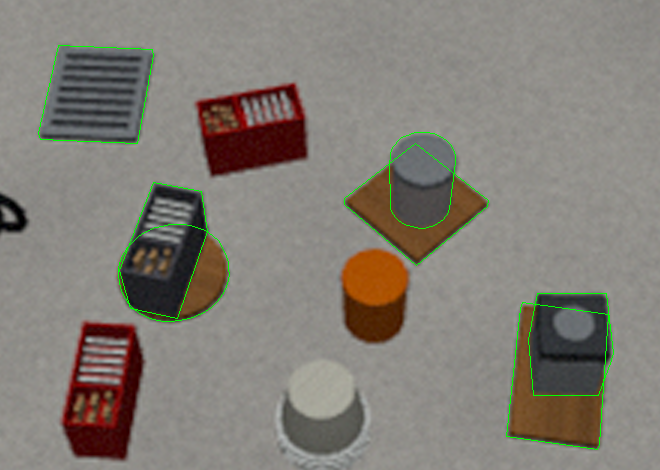

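The fits match the outlines well: grey-lidded jar, dark tin and grey caddy are confirmed. I'll park the jar first, hovering above it for a wrist check.

jog_arm(
  steps=[
    {"delta_pos": [252,-525,-20],"turn": 0,"fingers": 100},
    {"delta_pos": [252,-525,-20],"turn": 0,"fingers": 100},
    {"delta_pos": [252,-525,-20],"turn": 0,"fingers": 100},
    {"delta_pos": [252,-525,-20],"turn": 0,"fingers": 100},
    {"delta_pos": [252,-525,-20],"turn": 0,"fingers": 100},
    {"delta_pos": [252,-525,-20],"turn": 0,"fingers": 100},
    {"delta_pos": [252,-525,-20],"turn": 0,"fingers": 100},
    {"delta_pos": [252,-525,-20],"turn": 0,"fingers": 100},
    {"delta_pos": [252,-525,-20],"turn": 0,"fingers": 100},
    {"delta_pos": [252,-525,-20],"turn": 0,"fingers": 100},
    {"delta_pos": [252,-525,-20],"turn": 0,"fingers": 100},
    {"delta_pos": [252,-525,-20],"turn": 0,"fingers": 100},
    {"delta_pos": [252,-525,-20],"turn": 0,"fingers": 100},
    {"delta_pos": [252,-525,-20],"turn": 0,"fingers": 100},
    {"delta_pos": [252,-525,-20],"turn": 0,"fingers": 100},
    {"delta_pos": [252,-525,-20],"turn": 0,"fingers": 100},
    {"delta_pos": [252,-525,-20],"turn": 0,"fingers": 100},
    {"delta_pos": [252,-525,-20],"turn": 0,"fingers": 100},
    {"delta_pos": [252,-525,-20],"turn": 0,"fingers": 100},
    {"delta_pos": [252,-525,-20],"turn": 0,"fingers": 100},
  ],
)

```text
time_s: 3.07
position: [0.4835, 0.0566, 0.1883]
tcp_rot: [[0.369, -0.0, -0.929], [0.929, 0.0, 0.369], [0.0, -1.0, 0.0]]
force: [0.3, 0.1, -0.9]
opening: 1.001
```

```bash
cat > w.py <<'E'
from h import *
import pickle,sys
R=pickle.load(open('R.pkl','rb'))
names=sys.argv[2].split(',') if len(sys.argv)>2 else R
s=read_state();V=viewof('wrist');im=capture('wrist')
print(round(s['time_s'],2),np.round(s['position'],4),'jaw',np.round(np.degrees(np.arctan2(s['tcp_rot'][1][0],s['tcp_rot'][0][0])),1),'open',round(s['opening'],3),'F',np.round(s['force'],1))
im=cv2.cvtColor(im,cv2.COLOR_RGB2BGR)
for n in names:
    P=place(n,R[n])
    if ((P@V[0][:3,:3].T+V[0][:3,3])[:,2]<.05).any(): continue
    h=cv2.convexHull(np.float32(proj(P,V)));cv2.polylines(im,[np.int32(np.clip(h,-3000,3000))],True,(0,255,0),1)
cv2.imwrite(f'pics/{sys.argv[1]}.png',im)
E
python3 w.py w1
```

```text
3.07 [0.4835 0.0566 0.1883] jaw 68.3 open 1.001 F [ 0.3  0.1 -0.9]
```

View pics/w1.png

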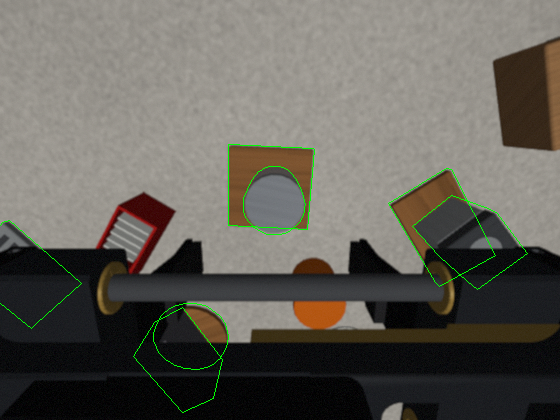

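The wrist view shows the jar at (273,203) on its board, matching the fit. I'll descend and grip it.

jog_arm(
  steps=[
    {"delta_pos": [1,-2,-35],"turn": 0,"fingers": 100},
    {"delta_pos": [1,-2,-70],"turn": 0,"fingers": 100},
    {"delta_pos": [1,-2,-100],"turn": 0,"fingers": 100},
    {"delta_pos": [1,-2,-125],"turn": 0,"fingers": 100},
    {"delta_pos": [1,-2,-143],"turn": 0,"fingers": 100},
    {"delta_pos": [1,-2,-143],"turn": 0,"fingers": 100},
    {"delta_pos": [1,-2,-143],"turn": 0,"fingers": 100},
    {"delta_pos": [1,-2,-143],"turn": 0,"fingers": 50},
    {"delta_pos": [1,-2,-143],"turn": 0,"fingers": 50},
    {"delta_pos": [1,-2,-143],"turn": 0,"fingers": 50},
    {"delta_pos": [1,-2,-143],"turn": 0,"fingers": 50},
    {"delta_pos": [1,-2,-143],"turn": 0,"fingers": 50},
    {"delta_pos": [1,-2,-143],"turn": 0,"fingers": 50},
    {"delta_pos": [1,-2,-143],"turn": 0,"fingers": 50},
    {"delta_pos": [1,-2,-143],"turn": 0,"fingers": 50},
  ],
)

```text
time_s: 4.37
position: [0.4861, 0.0534, 0.0461]
tcp_rot: [[0.372, 0.002, -0.928], [0.928, 0.0, 0.372], [0.001, -1.0, -0.002]]
force: [0.6, 2.1, 5.6]
opening: 0.688
```

jog_arm(
  steps=[
    {"delta_pos": [0,0,0],"turn": 0,"fingers": 20},
    {"delta_pos": [0,0,0],"turn": 0,"fingers": 20},
    {"delta_pos": [0,0,0],"turn": 0,"fingers": 20},
    {"delta_pos": [0,0,0],"turn": 0,"fingers": 20},
    {"delta_pos": [0,0,10],"turn": 0,"fingers": 20},
    {"delta_pos": [0,0,25],"turn": 0,"fingers": 20},
    {"delta_pos": [0,0,50],"turn": 0,"fingers": 20},
    {"delta_pos": [0,0,80],"turn": 0,"fingers": 20},
    {"delta_pos": [0,0,110],"turn": 0,"fingers": 20},
    {"delta_pos": [0,0,130],"turn": 0,"fingers": 20},
    {"delta_pos": [0,0,130],"turn": 0,"fingers": 20},
    {"delta_pos": [0,0,130],"turn": 0,"fingers": 20},
  ],
)

```text
time_s: 5.37
position: [0.4852, 0.0531, 0.1759]
tcp_rot: [[0.372, 0.002, -0.928], [0.928, -0.0, 0.372], [0.0, -1.0, -0.002]]
force: [-0.4, -0.6, -4.2]
opening: 0.692
```

```bash
python3 w.py w2 square_board,oblong_board,tin,spare_tray
```

```text
5.37 [0.4852 0.0531 0.1759] jaw 68.2 open 0.692 F [-0.4 -0.6 -4.2]
```

View pics/w2.png

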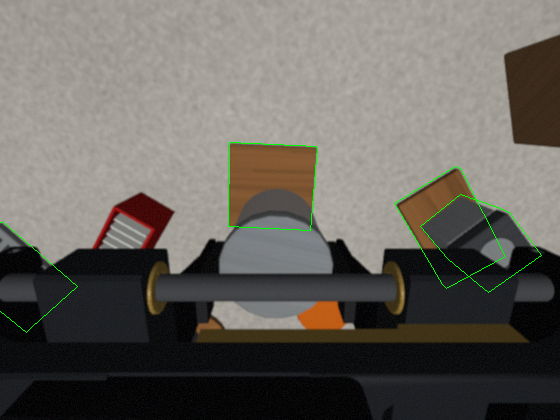

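Jar held at 60 mm opening and lifted upright. On to the tray.

jog_arm(
  steps=[
    {"delta_pos": [-1,-20,0],"turn": 0,"fingers": 20},
    {"delta_pos": [-3,-55,0],"turn": 0,"fingers": 20},
    {"delta_pos": [-5,-90,0],"turn": 0,"fingers": 20},
    {"delta_pos": [-6,-125,0],"turn": 0,"fingers": 20},
    {"delta_pos": [-7,-160,0],"turn": 0,"fingers": 20},
    {"delta_pos": [-9,-195,0],"turn": 0,"fingers": 20},
    {"delta_pos": [-10,-230,0],"turn": 0,"fingers": 20},
    {"delta_pos": [-11,-265,0],"turn": 0,"fingers": 20},
    {"delta_pos": [-13,-300,0],"turn": 0,"fingers": 20},
    {"delta_pos": [-14,-330,0],"turn": 0,"fingers": 20},
    {"delta_pos": [-15,-350,0],"turn": 0,"fingers": 20},
    {"delta_pos": [-15,-360,0],"turn": 0,"fingers": 20},
    {"delta_pos": [-15,-360,-20],"turn": 0,"fingers": 20},
    {"delta_pos": [-15,-360,-50],"turn": 0,"fingers": 20},
    {"delta_pos": [-15,-360,-80],"turn": 0,"fingers": 20},
    {"delta_pos": [-15,-360,-105],"turn": 0,"fingers": 20},
    {"delta_pos": [-15,-360,-118],"turn": 0,"fingers": 20},
    {"delta_pos": [-15,-360,-125],"turn": 0,"fingers": 20},
    {"delta_pos": [-15,-360,-125],"turn": 0,"fingers": 20},
    {"delta_pos": [-15,-360,-125],"turn": 0,"fingers": 20},
  ],
)

```text
time_s: 7.08
position: [0.4701, -0.3061, 0.0498]
tcp_rot: [[0.371, -0.001, -0.929], [0.929, 0.001, 0.371], [0.0, -1.0, 0.001]]
force: [-0.2, -0.4, -4.0]
opening: 0.696
```

```bash
python3 w.py w3 spare_tray
```

```text
7.08 [ 0.4701 -0.3061  0.0498] jaw 68.2 open 0.696 F [-0.2 -0.4 -4. ]
```

View pics/w3.png

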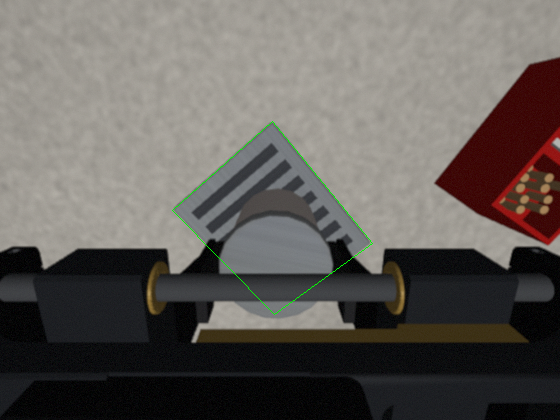

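The jar is over the tray centre, about 4 mm above it. I'll lower, release and rise.

jog_arm(
  steps=[
    {"delta_pos": [0,0,-2],"turn": 0,"fingers": 20},
    {"delta_pos": [0,0,-4],"turn": 0,"fingers": 20},
    {"delta_pos": [0,0,-4],"turn": 0,"fingers": 20},
    {"delta_pos": [0,0,-4],"turn": 0,"fingers": 20},
    {"delta_pos": [0,0,-4],"turn": 0,"fingers": 100},
    {"delta_pos": [0,0,-4],"turn": 0,"fingers": 100},
    {"delta_pos": [0,0,-4],"turn": 0,"fingers": 100},
    {"delta_pos": [0,0,-4],"turn": 0,"fingers": 100},
    {"delta_pos": [0,0,-4],"turn": 0,"fingers": 100},
    {"delta_pos": [0,0,-4],"turn": 0,"fingers": 100},
    {"delta_pos": [0,0,-4],"turn": 0,"fingers": 100},
    {"delta_pos": [0,0,-4],"turn": 0,"fingers": 100},
    {"delta_pos": [0,0,20],"turn": 0,"fingers": 100},
    {"delta_pos": [0,0,50],"turn": 0,"fingers": 100},
    {"delta_pos": [0,0,85],"turn": 0,"fingers": 100},
    {"delta_pos": [0,0,120],"turn": 0,"fingers": 100},
    {"delta_pos": [0,0,140],"turn": 0,"fingers": 100},
    {"delta_pos": [0,0,140],"turn": 0,"fingers": 100},
  ],
)

```text
time_s: 8.63
position: [0.4728, -0.3091, 0.1955]
tcp_rot: [[0.371, 0.008, -0.928], [0.928, -0.008, 0.371], [-0.004, -1.0, -0.01]]
force: [0.4, -1.2, 0.5]
opening: 1.001
```

```bash
cat > m2.py <<'E'
from h import *
import pickle,sys
# refit: m2.py tag obj@cams ... 
R=pickle.load(open('R.pkl','rb'));tag=sys.argv[1];I={};V={}
for a in sys.argv[2:]:
    n,cs,occ=(a.split('@')+[''])[:3]
    ms,vs=[],[]
    for c in cs.split('+'):
        if c not in I: V[c]=viewof(c);I[c]=capture(c)
        b,iou=pick(n,R[n],c,V[c]);print(n,c,round(iou,2))
        if b is not None and iou>.3: ms.append(b);vs.append(V[c])
    if not ms: continue
    for k in range(len(ms)+1 if len(ms)>1 else 1):
        mm,vv=(ms,vs) if k==0 else ([ms[k-1]],[vs[k-1]])
        oc=[sil(occ,R[occ],v) for v in vv] if occ else None
        q,f=fit(n,R[n],mm,vv,oc);print(' ',n,'all' if k==0 else k,np.round(q[:2],4),round(np.degrees(q[2]),1),'err',round(f,3))
        if k==0: q0=q
    R[n]=q0
pickle.dump(R,open('R.pkl','wb'))
for c in I:
    im=cv2.resize(cv2.cvtColor(I[c],cv2.COLOR_RGB2BGR),None,fx=3,fy=3,interpolation=cv2.INTER_CUBIC) if c!='wrist' else cv2.cvtColor(I[c],cv2.COLOR_RGB2BGR)
    z=3 if c!='wrist' else 1
    for n in R:
        P=place(n,R[n])
        if ((P@V[c][0][:3,:3].T+V[c][0][:3,3])[:,2]<.05).any(): continue
        h=cv2.convexHull(np.float32(proj(P,V[c])));cv2.polylines(im,[np.int32(np.clip((h+.5)*z-.5,-5000,5000))],True,(0,255,0),1)
    cr={'top':im[480:930,480:1400],'scene':im[330:800,500:1160],'wrist':im}[c]
    cv2.imwrite(f'pics/{tag}_{c}.png',cr if cr.shape[1]<=800 else cv2.resize(cr,None,fx=800/cr.shape[1],fy=800/cr.shape[1],interpolation=cv2.INTER_AREA))
E
python3 - <<'E'
import pickle
R=pickle.load(open('R.pkl','rb'));R['jar']=R['spare_tray'].copy();pickle.dump(R,open('R.pkl','wb'))
E
python3 m2.py a jar@top+scene square_board@top+scene tin@top+scene
```

```text
jar top 0.57
jar scene 0.89
  jar all [ 0.4683 -0.3043] 19.3 err 0.367
  jar 1 [ 0.4674 -0.3025] 16.7 err 0.611
  jar 2 [ 0.4699 -0.3057] 20.8 err 0.104
square_board top 0.93
square_board scene 0.93
  square_board all [0.4822 0.0487] -24.7 err 0.065
  square_board 1 [0.4822 0.0509] -24.0 err 0.064
  square_board 2 [0.4828 0.0481] -24.4 err 0.047
tin top 0
tin scene 0.91
  tin all [0.6109 0.236 ] 17.3 err 0.058
```

View pics/a_top.png

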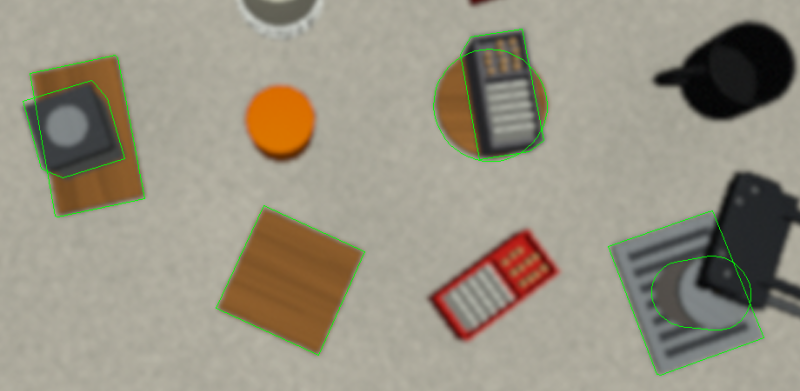

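View pics/a_scene.png

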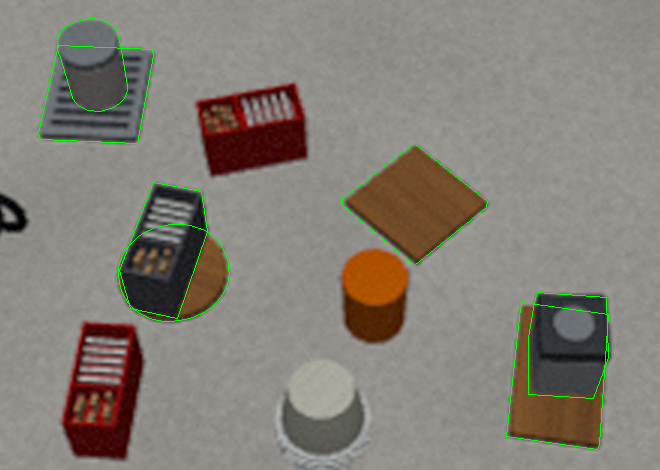

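Jar stands centred on the tray (scene fit (.470,-.306)). The tin fit is a bit loose, so I'll check with the wrist camera while hovering.

jog_arm(
  steps=[
    {"delta_pos": [137,546,0],"turn": 43,"fingers": 100},
    {"delta_pos": [137,546,0],"turn": 43,"fingers": 100},
    {"delta_pos": [137,546,0],"turn": 43,"fingers": 100},
    {"delta_pos": [137,546,0],"turn": 43,"fingers": 100},
    {"delta_pos": [137,546,0],"turn": 43,"fingers": 100},
    {"delta_pos": [137,546,0],"turn": 43,"fingers": 100},
    {"delta_pos": [137,546,0],"turn": 43,"fingers": 100},
    {"delta_pos": [137,546,0],"turn": 43,"fingers": 100},
    {"delta_pos": [137,546,0],"turn": 43,"fingers": 100},
    {"delta_pos": [137,546,0],"turn": 43,"fingers": 100},
    {"delta_pos": [137,546,0],"turn": 43,"fingers": 100},
    {"delta_pos": [137,546,0],"turn": 43,"fingers": 100},
    {"delta_pos": [137,546,0],"turn": 43,"fingers": 100},
    {"delta_pos": [137,546,0],"turn": 43,"fingers": 100},
    {"delta_pos": [137,546,0],"turn": 43,"fingers": 100},
    {"delta_pos": [137,546,0],"turn": 43,"fingers": 100},
    {"delta_pos": [137,546,0],"turn": 43,"fingers": 100},
    {"delta_pos": [137,546,0],"turn": 43,"fingers": 100},
    {"delta_pos": [137,546,0],"turn": 43,"fingers": 100},
  ],
)

```text
time_s: 10.62
position: [0.6071, 0.2376, 0.1901]
tcp_rot: [[-0.359, -0.001, -0.933], [0.933, -0.0, -0.359], [-0.0, -1.0, 0.001]]
force: [0.5, -0.6, 0.1]
opening: 0.997
```

```bash
python3 w.py w4 tin,oblong_board; python3 m2.py b tin@wrist+scene
```

```text
10.62 [0.6071 0.2376 0.1901] jaw 111.1 open 0.997 F [ 0.5 -0.6  0.1]
tin wrist 0.89
tin scene 0.94
  tin all [0.6087 0.2358] 18.8 err 0.066
  tin 1 [0.6077 0.2365] 20.8 err 0.06
  tin 2 [0.6093 0.2354] 17.9 err 0.055
```

View pics/b_wrist.png

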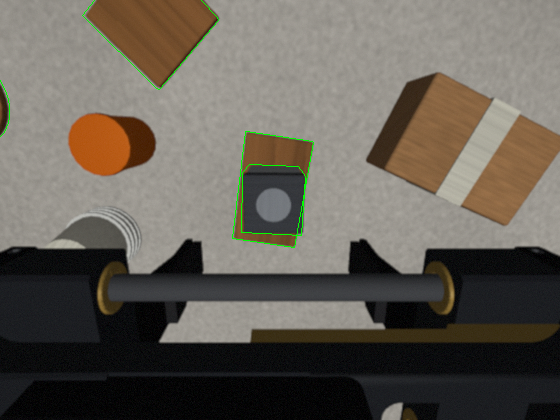

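```bash
python3 - <<'E'
from h import *
M,f,cx,cy=viewof('wrist')
def ray(u,v,z):
    W=np.linalg.inv(M);d=W[:3,:3]@[(u-cx)/f,(v-cy)/f,1];o=W[:3,3];t=(z-o[2])/d[2];return o+t*d
print(ray(274.5,204.5,.086), ray(275,204,.086))
im=cv2.imread('pics/w4.png')
im=cv2.cvtColor(capture('wrist'),cv2.COLOR_RGB2BGR)
cv2.imwrite('pics/w4c.png',cv2.resize(im[120:260,200:350],None,fx=4,fy=4,interpolation=cv2.INTER_CUBIC))
E
```

```text
[0.60764998 0.23824085 0.086     ] [0.60700177 0.23851469 0.086     ]
```

View pics/w4c.png

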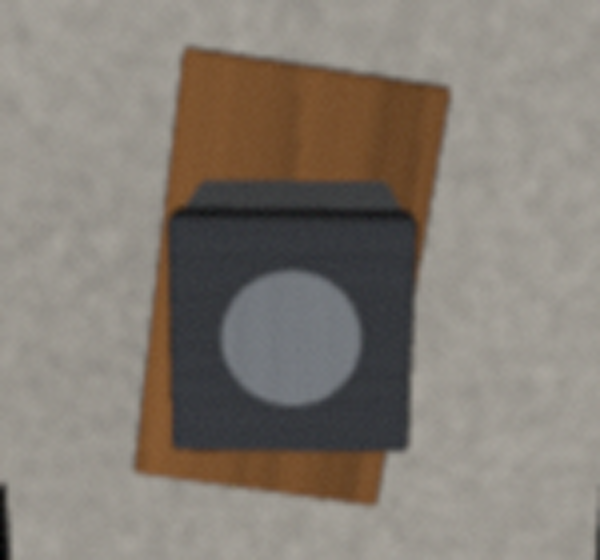

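The tin (lid at about (273,204)) is aligned with the jaws and centred. I'll descend and grip.

jog_arm(
  steps=[
    {"delta_pos": [1,0,-35],"turn": 0,"fingers": 100},
    {"delta_pos": [1,0,-70],"turn": 0,"fingers": 100},
    {"delta_pos": [1,0,-105],"turn": 0,"fingers": 100},
    {"delta_pos": [1,0,-130],"turn": 0,"fingers": 100},
    {"delta_pos": [1,0,-146],"turn": 0,"fingers": 100},
    {"delta_pos": [1,0,-146],"turn": 0,"fingers": 100},
    {"delta_pos": [1,0,-146],"turn": 0,"fingers": 20},
    {"delta_pos": [1,0,-146],"turn": 0,"fingers": 20},
    {"delta_pos": [1,0,-146],"turn": 0,"fingers": 20},
    {"delta_pos": [1,0,-146],"turn": 0,"fingers": 20},
    {"delta_pos": [1,0,-146],"turn": 0,"fingers": 20},
    {"delta_pos": [1,0,-146],"turn": 0,"fingers": 20},
    {"delta_pos": [1,0,-146],"turn": 0,"fingers": 20},
    {"delta_pos": [1,0,-146],"turn": 0,"fingers": 20},
    {"delta_pos": [1,0,-146],"turn": 0,"fingers": 20},
    {"delta_pos": [1,0,-146],"turn": 0,"fingers": 20},
    {"delta_pos": [1,0,-146],"turn": 0,"fingers": 20},
  ],
)

```text
time_s: 12.33
position: [0.6098, 0.2388, 0.046]
tcp_rot: [[-0.362, 0.003, -0.932], [0.932, -0.0, -0.362], [-0.001, -1.0, -0.003]]
force: [1.3, -3.0, 5.9]
opening: 0.688
```

jog_arm(
  steps=[
    {"delta_pos": [0,0,8],"turn": 0,"fingers": 20},
    {"delta_pos": [0,0,25],"turn": 0,"fingers": 20},
    {"delta_pos": [0,0,50],"turn": 0,"fingers": 20},
    {"delta_pos": [0,0,80],"turn": 0,"fingers": 20},
    {"delta_pos": [-5,-8,100],"turn": -3,"fingers": 20},
    {"delta_pos": [-20,-30,110],"turn": -9,"fingers": 20},
    {"delta_pos": [-40,-60,110],"turn": -15,"fingers": 20},
    {"delta_pos": [-60,-90,110],"turn": -21,"fingers": 20},
    {"delta_pos": [-80,-120,110],"turn": -27,"fingers": 20},
    {"delta_pos": [-100,-150,110],"turn": -33,"fingers": 20},
    {"delta_pos": [-115,-172,110],"turn": -39,"fingers": 20},
    {"delta_pos": [-123,-184,110],"turn": -43,"fingers": 20},
    {"delta_pos": [-127,-190,105],"turn": -46,"fingers": 20},
    {"delta_pos": [-127,-190,80],"turn": -46,"fingers": 20},
    {"delta_pos": [-127,-190,50],"turn": -46,"fingers": 20},
    {"delta_pos": [-127,-190,28],"turn": -46,"fingers": 20},
    {"delta_pos": [-127,-190,20],"turn": -46,"fingers": 20},
    {"delta_pos": [-127,-190,20],"turn": -46,"fingers": 20},
    {"delta_pos": [-127,-190,20],"turn": -46,"fingers": 20},
  ],
)

```text
time_s: 13.92
position: [0.4812, 0.0495, 0.0644]
tcp_rot: [[0.42, -0.001, -0.908], [0.908, 0.0, 0.42], [-0.0, -1.0, 0.001]]
force: [-0.1, -0.4, -2.2]
opening: 0.684
```

```bash
python3 w.py w5 square_board; python3 - <<'E'
from h import *
im=capture('scene');cv2.imwrite('pics/s5.png',cv2.resize(cv2.cvtColor(im,cv2.COLOR_RGB2BGR)[100:300,160:420],None,fx=3,fy=3,interpolation=cv2.INTER_CUBIC))
E
```

```text
13.92 [0.4812 0.0495 0.0644] jaw 65.2 open 0.684 F [-0.1 -0.4 -2.2]
```

View pics/w5.png

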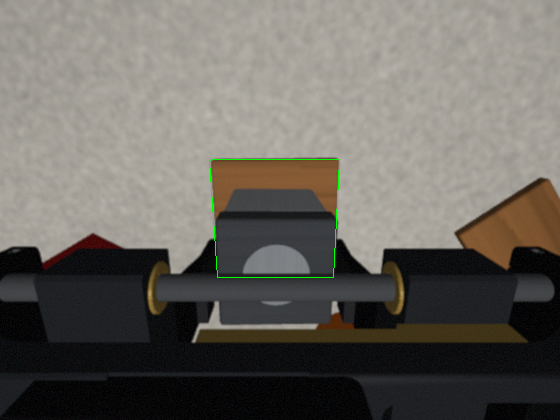

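View pics/s5.png

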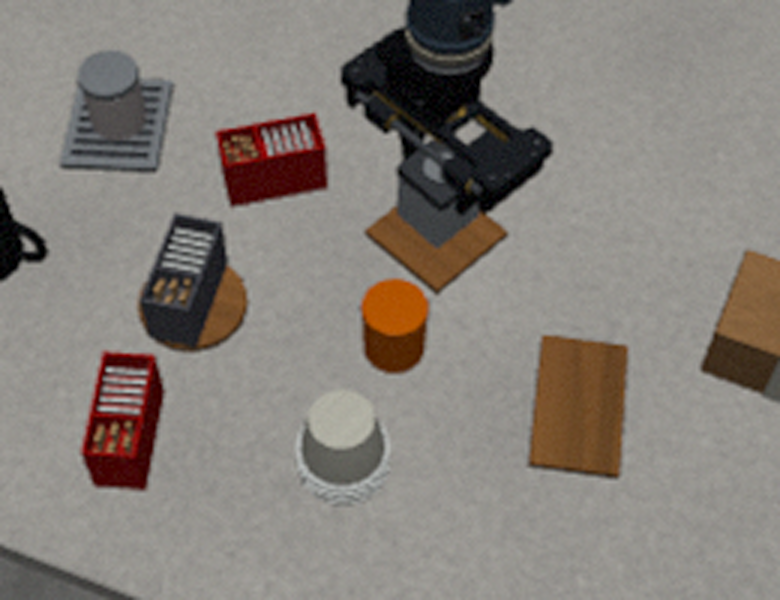

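The tin is straight and centred over the square board, with nothing else nearby. I'll lower 18 mm, release and rise.

jog_arm(
  steps=[
    {"delta_pos": [0,0,-8],"turn": 0,"fingers": 20},
    {"delta_pos": [0,0,-14],"turn": 0,"fingers": 20},
    {"delta_pos": [0,0,-18],"turn": 0,"fingers": 20},
    {"delta_pos": [0,0,-18],"turn": 0,"fingers": 20},
    {"delta_pos": [0,0,-18],"turn": 0,"fingers": 20},
    {"delta_pos": [0,0,-18],"turn": 0,"fingers": 100},
    {"delta_pos": [0,0,-18],"turn": 0,"fingers": 100},
    {"delta_pos": [0,0,-18],"turn": 0,"fingers": 100},
    {"delta_pos": [0,0,-18],"turn": 0,"fingers": 100},
    {"delta_pos": [0,0,-18],"turn": 0,"fingers": 100},
    {"delta_pos": [0,0,-18],"turn": 0,"fingers": 100},
    {"delta_pos": [0,0,-18],"turn": 0,"fingers": 100},
    {"delta_pos": [0,0,-18],"turn": 0,"fingers": 100},
    {"delta_pos": [0,0,10],"turn": 0,"fingers": 100},
    {"delta_pos": [0,0,40],"turn": 0,"fingers": 100},
    {"delta_pos": [0,0,75],"turn": 0,"fingers": 100},
    {"delta_pos": [0,0,110],"turn": 0,"fingers": 100},
    {"delta_pos": [0,0,130],"turn": 0,"fingers": 100},
    {"delta_pos": [0,0,130],"turn": 0,"fingers": 100},
  ],
)

```text
time_s: 15.6
position: [0.4844, 0.0489, 0.1988]
tcp_rot: [[0.419, 0.01, -0.908], [0.908, -0.001, 0.419], [0.003, -1.0, -0.01]]
force: [0.3, 0.6, -0.3]
opening: 0.997
```

```bash
python3 - <<'E'
import pickle
R=pickle.load(open('R.pkl','rb'));R['tin']=R['square_board'].copy();pickle.dump(R,open('R.pkl','wb'))
E
python3 m2.py c tin@wrist+scene oblong_board@top+scene caddy@top
```

```text
tin wrist 0.86
tin scene 0.9
  tin all [0.4778 0.0491] -24.1 err 0.056
  tin 1 [0.4774 0.0491] -24.8 err 0.034
  tin 2 [0.479  0.0487] -26.5 err 0.075
oblong_board top 0.9
oblong_board scene 0.91
  oblong_board all [0.6157 0.2358] 12.7 err 0.094
  oblong_board 1 [0.6163 0.2374] 12.7 err 0.094
  oblong_board 2 [0.6153 0.2346] 12.7 err 0.078
caddy top 0.9
  caddy all [ 0.6421 -0.1397] 5.9 err 0.092
```

View pics/c_wrist.png

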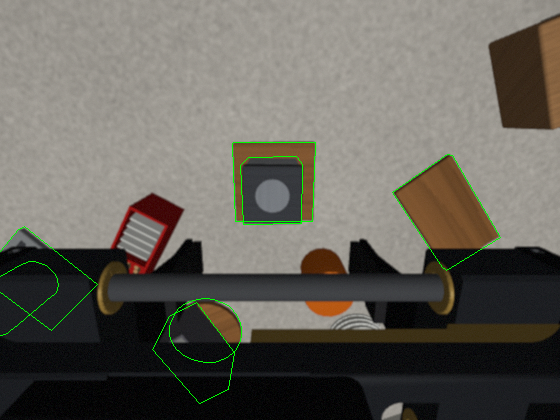

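View pics/c_top.png

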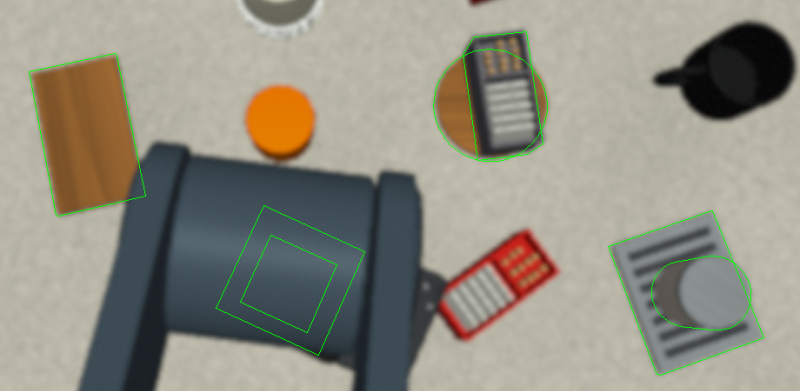

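Tin released on the square board within about 4 mm. Next, the caddy.

jog_arm(
  steps=[
    {"delta_pos": [161,-188,0],"turn": 33,"fingers": 100},
    {"delta_pos": [161,-188,0],"turn": 33,"fingers": 100},
    {"delta_pos": [161,-188,0],"turn": 33,"fingers": 100},
    {"delta_pos": [161,-188,0],"turn": 33,"fingers": 100},
    {"delta_pos": [161,-188,0],"turn": 33,"fingers": 100},
    {"delta_pos": [161,-188,0],"turn": 33,"fingers": 100},
    {"delta_pos": [161,-188,0],"turn": 33,"fingers": 100},
    {"delta_pos": [161,-188,0],"turn": 33,"fingers": 100},
    {"delta_pos": [161,-188,0],"turn": 33,"fingers": 100},
    {"delta_pos": [161,-188,0],"turn": 33,"fingers": 100},
    {"delta_pos": [161,-188,0],"turn": 33,"fingers": 100},
    {"delta_pos": [161,-188,0],"turn": 33,"fingers": 100},
    {"delta_pos": [161,-188,0],"turn": 33,"fingers": 100},
  ],
)

```text
time_s: 17.08
position: [0.6419, -0.1378, 0.1946]
tcp_rot: [[-0.143, 0.0, -0.99], [0.99, -0.0, -0.143], [-0.0, -1.0, -0.0]]
force: [0.2, -0.9, -0.0]
opening: 1.001
```

```bash
python3 w.py w6 square_board; python3 m2.py d caddy@wrist+scene round_board@wrist@caddy tin@wrist+scene
```

```text
17.08 [ 0.6419 -0.1378  0.1946] jaw 98.2 open 1.001 F [ 0.2 -0.9 -0. ]
caddy wrist 0.95
caddy scene 0.92
  caddy all [ 0.6433 -0.1399] 7.6 err 0.046
  caddy 1 [ 0.6427 -0.1397] 7.5 err 0.025
  caddy 2 [ 0.6442 -0.1407] 7.0 err 0.054
round_board wrist 0.34
  round_board all [ 0.6433 -0.137 ] 3.7 err 0.059
tin wrist 0.95
tin scene 0.91
  tin all [0.4784 0.0478] -26.5 err 0.07
  tin 1 [0.4785 0.0484] -25.4 err 0.05
  tin 2 [0.4792 0.048 ] -25.3 err 0.089
```

View pics/d_wrist.png

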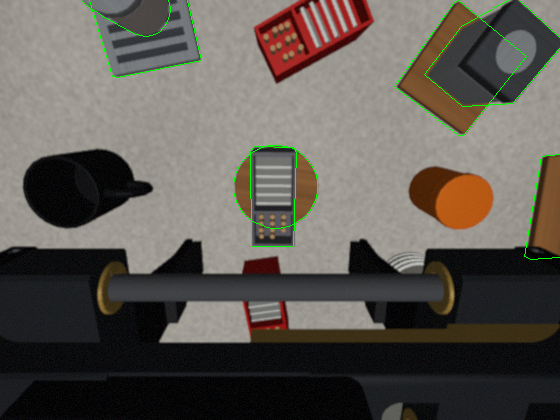

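View pics/d_scene.png

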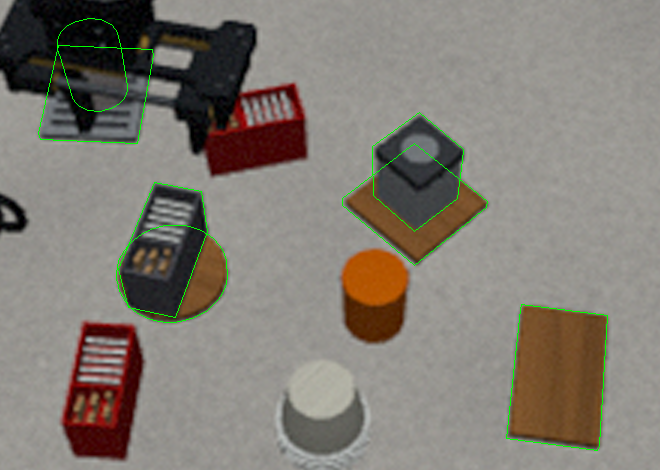

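```bash
python3 - <<'E'
from h import *
import pickle
R=pickle.load(open('R.pkl','rb'));V=viewof('wrist')
R['tin']=np.array([.4805,.049,np.radians(-24.6)])
P=place('tin',R['tin']);print(np.round(np.c_[P,proj(P,V)],3))
im=capture('wrist');im=cv2.cvtColor(im,cv2.COLOR_RGB2BGR)
im=cv2.resize(im[0:150,380:560],None,fx=4,fy=4,interpolation=cv2.INTER_CUBIC)
h=cv2.convexHull(np.float32(proj(P,V)));cv2.polylines(im,[np.int32((h-[380,0]+.5)*4)],True,(0,255,0),1)
cv2.imwrite('pics/z.png',im)
E
```

```text
[[ 4.42000e-01  3.50000e-02  1.00000e-02  4.61509e+02  2.89160e+01]
 [ 4.42000e-01  3.50000e-02  7.00000e-02  5.02479e+02  8.13400e+00]
 [ 4.66000e-01  8.70000e-02  1.00000e-02  5.00859e+02  6.10190e+01]
 [ 4.66000e-01  8.70000e-02  7.00000e-02  5.48917e+02  4.77490e+01]
 [ 4.95000e-01  1.10000e-02  1.00000e-02  4.25902e+02  7.81140e+01]
 [ 4.95000e-01  1.10000e-02  7.00000e-02  4.57398e+02  6.86620e+01]
 [ 5.19000e-01  6.30000e-02  1.00000e-02  4.64596e+02  1.07702e+02]
 [ 5.19000e-01  6.30000e-02  7.00000e-02  5.02997e+02  1.04551e+02]
 [ 4.41000e-01  3.40000e-02  7.00000e-02  5.02469e+02  6.32800e+00]
 [ 4.41000e-01  3.40000e-02  8.60000e-02  5.16656e+02 -9.82000e-01]
 [ 4.66000e-01  8.90000e-02  7.00000e-02  5.50524e+02  4.73820e+01]
 [ 4.66000e-01  8.90000e-02  8.60000e-02  5.67114e+02  4.28060e+01]
 [ 4.95000e-01  9.00000e-03  7.00000e-02  4.55849e+02  6.90160e+01]
 [ 4.95000e-01  9.00000e-03  8.60000e-02  4.66514e+02  6.58090e+01]
 [ 5.20000e-01  6.40000e-02  7.00000e-02  5.03006e+02  1.06082e+02]
 [ 5.20000e-01  6.40000e-02  8.60000e-02  5.16015e+02  1.05102e+02]]
```

View pics/z.png

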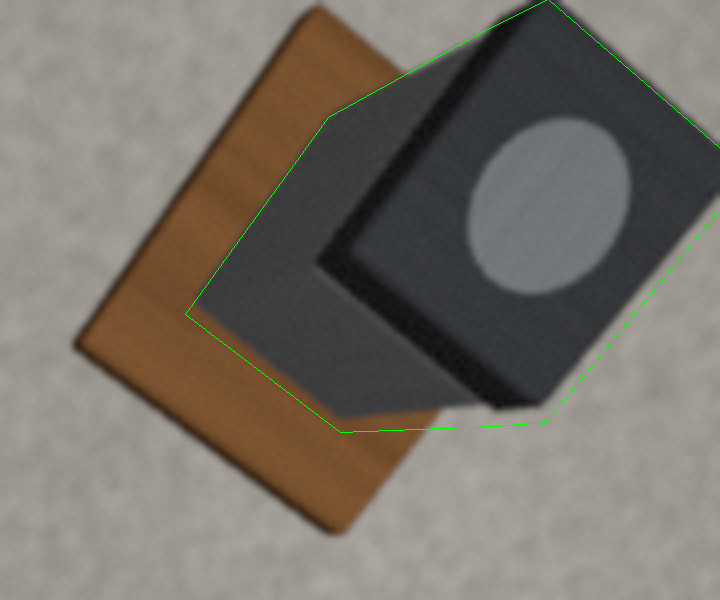

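The tin's base sits centred on its board (about 22 mm margin on both visible sides, 21 ideal). The caddy fit is tight, so I'll descend and grip it.

jog_arm(
  steps=[
    {"delta_pos": [1,-2,-35],"turn": -1,"fingers": 100},
    {"delta_pos": [1,-2,-70],"turn": -1,"fingers": 100},
    {"delta_pos": [1,-2,-105],"turn": -1,"fingers": 100},
    {"delta_pos": [1,-2,-132],"turn": -1,"fingers": 100},
    {"delta_pos": [1,-2,-149],"turn": -1,"fingers": 100},
    {"delta_pos": [1,-2,-149],"turn": -1,"fingers": 100},
    {"delta_pos": [1,-2,-149],"turn": -1,"fingers": 20},
    {"delta_pos": [1,-2,-149],"turn": -1,"fingers": 20},
    {"delta_pos": [1,-2,-149],"turn": -1,"fingers": 20},
    {"delta_pos": [1,-2,-149],"turn": -1,"fingers": 20},
    {"delta_pos": [1,-2,-149],"turn": -1,"fingers": 20},
    {"delta_pos": [1,-2,-149],"turn": -1,"fingers": 20},
    {"delta_pos": [1,-2,-149],"turn": -1,"fingers": 20},
    {"delta_pos": [1,-2,-149],"turn": -1,"fingers": 20},
    {"delta_pos": [1,-2,-149],"turn": -1,"fingers": 20},
    {"delta_pos": [1,-2,-149],"turn": -1,"fingers": 20},
    {"delta_pos": [1,-2,-149],"turn": -1,"fingers": 20},
    {"delta_pos": [1,-2,-149],"turn": -1,"fingers": 20},
  ],
)

```text
time_s: 19.03
position: [0.6434, -0.1407, 0.0458]
tcp_rot: [[-0.125, 0.0, -0.992], [0.992, -0.0, -0.125], [-0.0, -1.0, -0.0]]
force: [-1.1, 1.8, 5.8]
opening: 0.525
```

jog_arm(
  steps=[
    {"delta_pos": [0,0,8],"turn": 0,"fingers": 20},
    {"delta_pos": [0,0,25],"turn": 0,"fingers": 20},
    {"delta_pos": [0,0,55],"turn": 0,"fingers": 20},
    {"delta_pos": [0,0,85],"turn": 0,"fingers": 20},
    {"delta_pos": [0,5,108],"turn": 0,"fingers": 20},
    {"delta_pos": [-2,25,118],"turn": 1,"fingers": 20},
    {"delta_pos": [-4,55,120],"turn": 1,"fingers": 20},
    {"delta_pos": [-7,90,120],"turn": 2,"fingers": 20},
    {"delta_pos": [-10,125,120],"turn": 2,"fingers": 20},
    {"delta_pos": [-12,160,120],"turn": 3,"fingers": 20},
    {"delta_pos": [-15,195,120],"turn": 3,"fingers": 20},
    {"delta_pos": [-17,230,120],"turn": 4,"fingers": 20},
    {"delta_pos": [-19,265,120],"turn": 4,"fingers": 20},
    {"delta_pos": [-22,300,120],"turn": 5,"fingers": 20},
    {"delta_pos": [-24,330,120],"turn": 5,"fingers": 20},
    {"delta_pos": [-26,355,120],"turn": 5,"fingers": 20},
    {"delta_pos": [-27,370,115],"turn": 5,"fingers": 20},
    {"delta_pos": [-27,376,100],"turn": 5,"fingers": 20},
    {"delta_pos": [-27,376,85],"turn": 5,"fingers": 20},
    {"delta_pos": [-27,376,85],"turn": 5,"fingers": 20},
  ],
)

```text
time_s: 20.7
position: [0.6132, 0.2347, 0.1262]
tcp_rot: [[-0.212, -0.008, -0.977], [0.977, -0.002, -0.212], [-0.001, -1.0, 0.008]]
force: [-1.0, 0.3, -3.0]
opening: 0.525
```

```bash
python3 - <<'E'
import pickle
R=pickle.load(open('R.pkl','rb'));R['caddy'][:2]=[.9,.5];R['round_board'][:2]=[.643,-.137];R['tin']=R['square_board'].copy();pickle.dump(R,open('R.pkl','wb'))
E
python3 w.py w7 oblong_board; python3 m2.py e round_board@top+scene oblong_board@scene
```

```text
20.7 [0.6132 0.2347 0.1262] jaw 102.2 open 0.525 F [-1.   0.3 -3. ]
round_board top 0.96
round_board scene 0.94
  round_board all [ 0.6443 -0.1363] 6.8 err 0.046
  round_board 1 [ 0.6434 -0.1358] 5.1 err 0.03
  round_board 2 [ 0.6446 -0.1372] 8.0 err 0.05
oblong_board scene 0.6
  oblong_board all [0.6137 0.2343] 12.4 err 0.642
```

View pics/w7.png

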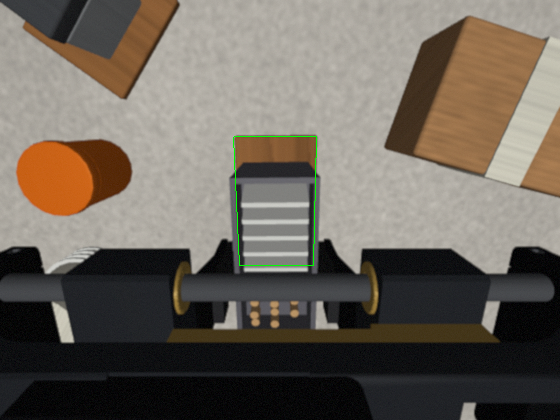

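View pics/e_scene.png

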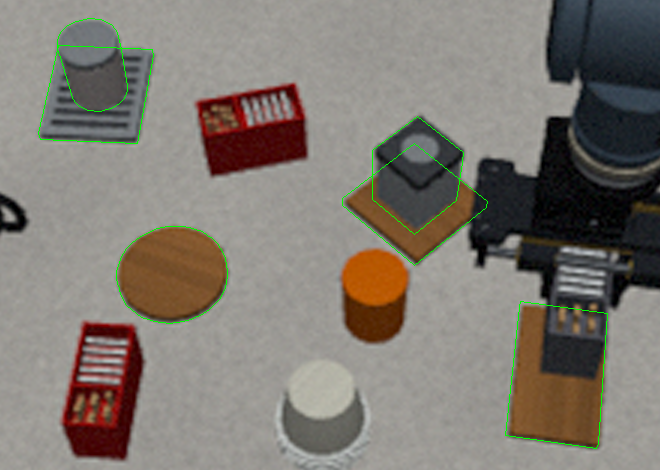

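The caddy hangs straight over the oblong board. I'll lower to just above it and check.

jog_arm(
  steps=[
    {"delta_pos": [0,0,0],"turn": 0,"fingers": 20},
    {"delta_pos": [0,0,-20],"turn": 0,"fingers": 20},
    {"delta_pos": [0,0,-45],"turn": 0,"fingers": 20},
    {"delta_pos": [0,0,-65],"turn": 0,"fingers": 20},
    {"delta_pos": [0,0,-77],"turn": 0,"fingers": 20},
    {"delta_pos": [0,0,-77],"turn": 0,"fingers": 20},
    {"delta_pos": [0,0,-77],"turn": 0,"fingers": 20},
    {"delta_pos": [0,0,-77],"turn": 0,"fingers": 20},
    {"delta_pos": [0,0,-77],"turn": 0,"fingers": 20},
  ],
)

```text
time_s: 21.75
position: [0.6177, 0.2355, 0.055]
tcp_rot: [[-0.211, 0.003, -0.977], [0.977, 0.001, -0.211], [-0.0, -1.0, -0.004]]
force: [0.1, 1.0, -2.6]
opening: 0.522
```

```bash
python3 - <<'E'
import pickle,numpy as np
R=pickle.load(open('R.pkl','rb'));R['oblong_board']=np.array([.6157,.236,np.radians(12.6)]);pickle.dump(R,open('R.pkl','wb'))
E
python3 w.py w8 oblong_board
```

```text
21.75 [0.6177 0.2355 0.055 ] jaw 102.2 open 0.522 F [ 0.1  1.  -2.6]
```

View pics/w8.png

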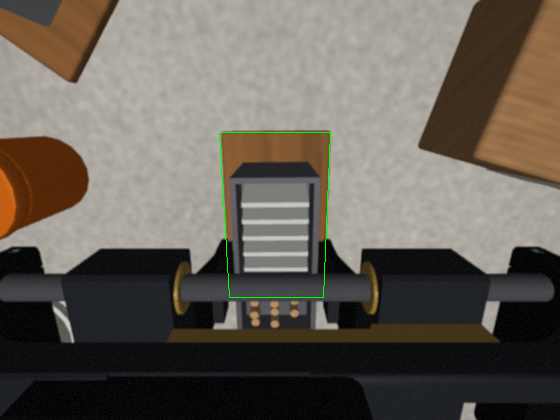

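jog_arm(
  steps=[
    {"delta_pos": [-1,0,-5],"turn": 0,"fingers": 20},
    {"delta_pos": [-1,0,-8],"turn": 0,"fingers": 20},
    {"delta_pos": [-1,0,-8],"turn": 0,"fingers": 20},
    {"delta_pos": [-1,0,-8],"turn": 0,"fingers": 20},
    {"delta_pos": [-1,0,-8],"turn": 0,"fingers": 100},
    {"delta_pos": [-1,0,-8],"turn": 0,"fingers": 100},
    {"delta_pos": [-1,0,-8],"turn": 0,"fingers": 100},
    {"delta_pos": [-1,0,-8],"turn": 0,"fingers": 100},
    {"delta_pos": [-1,0,-8],"turn": 0,"fingers": 100},
    {"delta_pos": [-1,0,-8],"turn": 0,"fingers": 100},
    {"delta_pos": [-1,0,-8],"turn": 0,"fingers": 100},
    {"delta_pos": [-1,0,-8],"turn": 0,"fingers": 100},
    {"delta_pos": [-1,0,-8],"turn": 0,"fingers": 100},
    {"delta_pos": [-1,0,20],"turn": 0,"fingers": 100},
    {"delta_pos": [-1,0,50],"turn": 0,"fingers": 100},
    {"delta_pos": [-1,0,85],"turn": 0,"fingers": 100},
    {"delta_pos": [-1,0,120],"turn": 0,"fingers": 100},
    {"delta_pos": [-1,0,140],"turn": 0,"fingers": 100},
    {"delta_pos": [-1,0,140],"turn": 0,"fingers": 100},
    {"delta_pos": [-1,0,140],"turn": 0,"fingers": 100},
  ],
)

```text
time_s: 23.47
position: [0.616, 0.2354, 0.1949]
tcp_rot: [[-0.211, 0.003, -0.977], [0.977, 0.001, -0.211], [-0.0, -1.0, -0.003]]
force: [0.2, -0.2, -0.0]
opening: 0.998
```

```bash
python3 - <<'E'
import pickle,numpy as np
R=pickle.load(open('R.pkl','rb'));R['caddy']=np.array([.6157,.236,np.radians(12.6)]);pickle.dump(R,open('R.pkl','wb'))
E
python3 w.py w9 oblong_board;python3 m2.py f caddy@wrist jar@scene+top
```

```text
23.47 [0.616  0.2354 0.1949] jaw 102.2 open 0.998 F [ 0.2 -0.2 -0. ]
caddy wrist 0.95
  caddy all [0.6152 0.2364] 13.0 err 0.041
jar scene 0.86
jar top 0.89
  jar all [ 0.4689 -0.3061] 26.7 err 0.13
  jar 1 [ 0.4709 -0.3067] 22.3 err 0.12
  jar 2 [ 0.4682 -0.304 ] 19.6 err 0.128
```

View pics/f_wrist.png

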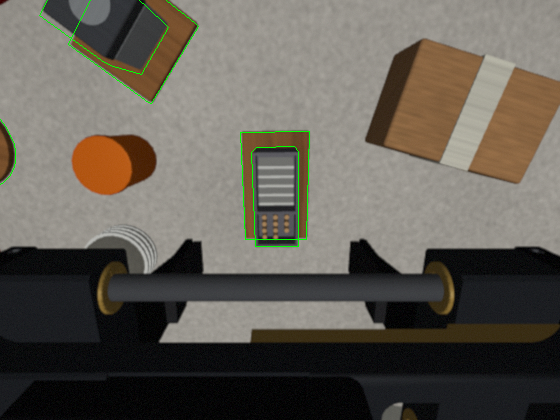

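View pics/f_top.png

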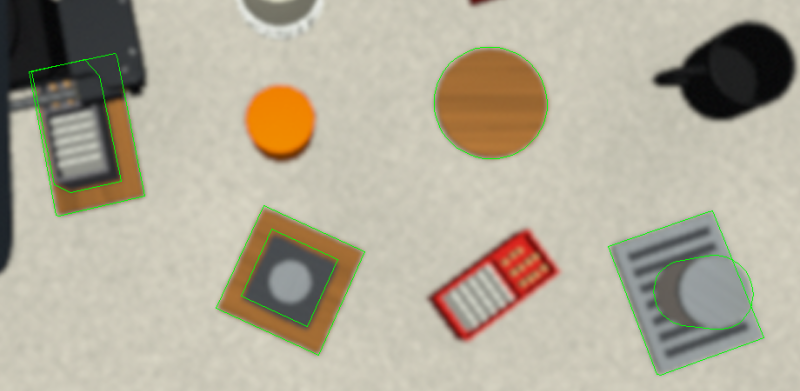

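Caddy centred on the oblong board (fit (.615,.236), 13.0° against 12.6°), and the tin looks good from the top. Now back to the jar.

jog_arm(
  steps=[
    {"delta_pos": [-146,-541,0],"turn": -34,"fingers": 100},
    {"delta_pos": [-146,-541,0],"turn": -34,"fingers": 100},
    {"delta_pos": [-146,-541,0],"turn": -34,"fingers": 100},
    {"delta_pos": [-146,-541,0],"turn": -34,"fingers": 100},
    {"delta_pos": [-146,-541,0],"turn": -34,"fingers": 100},
    {"delta_pos": [-146,-541,0],"turn": -34,"fingers": 100},
    {"delta_pos": [-146,-541,0],"turn": -34,"fingers": 100},
    {"delta_pos": [-146,-541,0],"turn": -34,"fingers": 100},
    {"delta_pos": [-146,-541,0],"turn": -34,"fingers": 100},
    {"delta_pos": [-146,-541,0],"turn": -34,"fingers": 100},
    {"delta_pos": [-146,-541,0],"turn": -34,"fingers": 100},
    {"delta_pos": [-146,-541,0],"turn": -34,"fingers": 100},
    {"delta_pos": [-146,-541,0],"turn": -34,"fingers": 100},
    {"delta_pos": [-146,-541,0],"turn": -34,"fingers": 100},
    {"delta_pos": [-146,-541,0],"turn": -34,"fingers": 100},
    {"delta_pos": [-146,-541,0],"turn": -34,"fingers": 100},
    {"delta_pos": [-146,-541,0],"turn": -34,"fingers": 100},
    {"delta_pos": [-146,-541,0],"turn": -34,"fingers": 100},
    {"delta_pos": [-146,-541,0],"turn": -34,"fingers": 100},
    {"delta_pos": [-146,-541,0],"turn": -34,"fingers": 100},
  ],
)

```text
time_s: 25.48
position: [0.4697, -0.3044, 0.1933]
tcp_rot: [[0.37, -0.0, -0.929], [0.929, 0.0, 0.37], [0.0, -1.0, 0.0]]
force: [0.1, -0.1, -1.2]
opening: 1.001
```

```bash
python3 w.py w10 jar;python3 m2.py g jar@wrist+scene
```

```text
25.48 [ 0.4697 -0.3044  0.1933] jaw 68.3 open 1.001 F [ 0.1 -0.1 -1.2]
jar wrist 0.91
jar scene 0.83
  jar all [ 0.4675 -0.3057] 29.8 err 0.137
  jar 1 [ 0.4672 -0.3049] 32.0 err 0.076
  jar 2 [ 0.4689 -0.3061] 35.1 err 0.194
```

View pics/g_wrist.png

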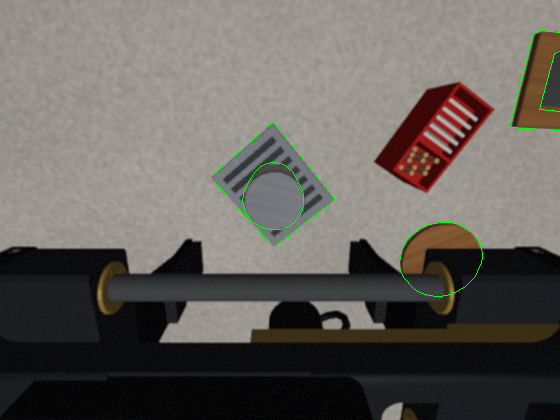

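Jar at (273,197) in the wrist view, well fitted. I'll grip it.

jog_arm(
  steps=[
    {"delta_pos": [-1,-1,-35],"turn": 0,"fingers": 100},
    {"delta_pos": [-1,-1,-70],"turn": 0,"fingers": 100},
    {"delta_pos": [-1,-1,-105],"turn": 0,"fingers": 100},
    {"delta_pos": [-1,-1,-132],"turn": 0,"fingers": 100},
    {"delta_pos": [-1,-1,-147],"turn": 0,"fingers": 100},
    {"delta_pos": [-1,-1,-147],"turn": 0,"fingers": 100},
    {"delta_pos": [-1,-1,-147],"turn": 0,"fingers": 20},
    {"delta_pos": [-1,-1,-147],"turn": 0,"fingers": 20},
    {"delta_pos": [-1,-1,-147],"turn": 0,"fingers": 20},
    {"delta_pos": [-1,-1,-147],"turn": 0,"fingers": 20},
    {"delta_pos": [-1,-1,-147],"turn": 0,"fingers": 20},
    {"delta_pos": [-1,-1,-147],"turn": 0,"fingers": 20},
    {"delta_pos": [-1,-1,-147],"turn": 0,"fingers": 20},
    {"delta_pos": [-1,-1,-147],"turn": 0,"fingers": 20},
    {"delta_pos": [-1,-1,-147],"turn": 0,"fingers": 20},
    {"delta_pos": [-1,-1,-147],"turn": 0,"fingers": 20},
    {"delta_pos": [-1,-1,-147],"turn": 0,"fingers": 20},
  ],
)

```text
time_s: 27.15
position: [0.4691, -0.3069, 0.0475]
tcp_rot: [[0.372, 0.002, -0.928], [0.928, -0.001, 0.372], [-0.0, -1.0, -0.002]]
force: [0.2, 2.0, 7.7]
opening: 0.691
```

jog_arm(
  steps=[
    {"delta_pos": [0,0,8],"turn": 0,"fingers": 20},
    {"delta_pos": [0,0,25],"turn": 0,"fingers": 20},
    {"delta_pos": [0,0,55],"turn": 0,"fingers": 20},
    {"delta_pos": [0,0,85],"turn": 0,"fingers": 20},
    {"delta_pos": [5,5,108],"turn": 0,"fingers": 20},
    {"delta_pos": [20,20,110],"turn": 0,"fingers": 20},
    {"delta_pos": [45,43,110],"turn": 0,"fingers": 20},
    {"delta_pos": [70,67,110],"turn": 0,"fingers": 20},
    {"delta_pos": [95,91,110],"turn": 0,"fingers": 20},
    {"delta_pos": [120,115,110],"turn": 0,"fingers": 20},
    {"delta_pos": [145,139,110],"turn": 0,"fingers": 20},
    {"delta_pos": [165,159,110],"turn": 0,"fingers": 20},
    {"delta_pos": [175,169,105],"turn": 0,"fingers": 20},
    {"delta_pos": [175,169,80],"turn": 0,"fingers": 20},
    {"delta_pos": [175,169,50],"turn": 0,"fingers": 20},
    {"delta_pos": [175,169,25],"turn": 0,"fingers": 20},
    {"delta_pos": [175,169,10],"turn": 0,"fingers": 20},
    {"delta_pos": [175,169,10],"turn": 0,"fingers": 20},
    {"delta_pos": [175,169,10],"turn": 0,"fingers": 20},
    {"delta_pos": [175,169,10],"turn": 0,"fingers": 20},
  ],
)

```text
time_s: 28.82
position: [0.6438, -0.1386, 0.0571]
tcp_rot: [[0.372, 0.001, -0.928], [0.928, -0.001, 0.372], [-0.0, -1.0, -0.001]]
force: [0.9, -0.3, -3.1]
opening: 0.689
```

```bash
python3 w.py w11 round_board; python3 - <<'E'
from h import *
im=capture('scene');cv2.imwrite('pics/s11.png',cv2.resize(cv2.cvtColor(im,cv2.COLOR_RGB2BGR)[100:300,160:420],None,fx=3,fy=3,interpolation=cv2.INTER_CUBIC))
E
```

```text
28.82 [ 0.6438 -0.1386  0.0571] jaw 68.2 open 0.689 F [ 0.9 -0.3 -3.1]
```

View pics/w11.png

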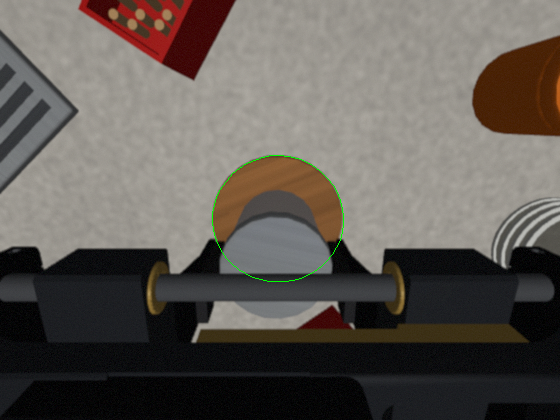

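View pics/s11.png

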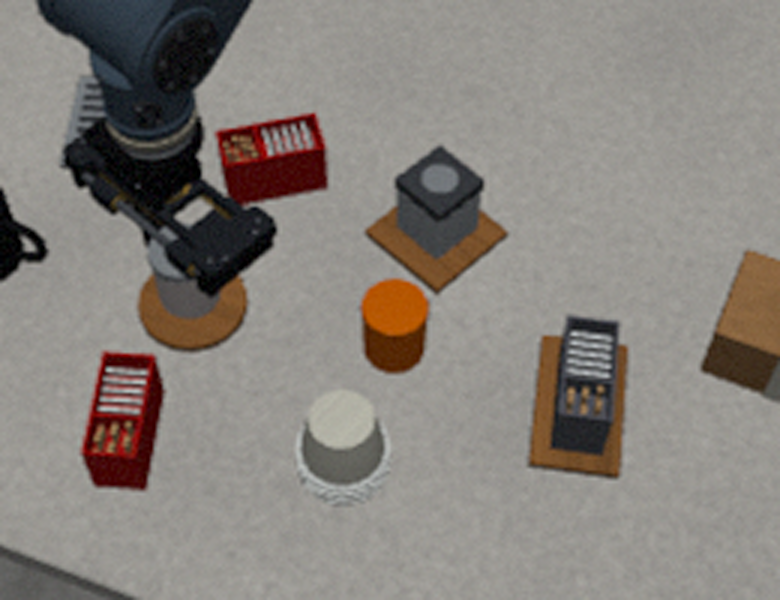

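The jar is over the round board, about 2 mm low in y. I'll correct, lower, release, then rise and clear.

jog_arm(
  steps=[
    {"delta_pos": [0,2,-5],"turn": 0,"fingers": 20},
    {"delta_pos": [0,2,-9],"turn": 0,"fingers": 20},
    {"delta_pos": [0,2,-9],"turn": 0,"fingers": 20},
    {"delta_pos": [0,2,-9],"turn": 0,"fingers": 20},
    {"delta_pos": [0,2,-9],"turn": 0,"fingers": 100},
    {"delta_pos": [0,2,-9],"turn": 0,"fingers": 100},
    {"delta_pos": [0,2,-9],"turn": 0,"fingers": 100},
    {"delta_pos": [0,2,-9],"turn": 0,"fingers": 100},
    {"delta_pos": [0,2,-9],"turn": 0,"fingers": 100},
    {"delta_pos": [0,2,-9],"turn": 0,"fingers": 100},
    {"delta_pos": [0,2,-9],"turn": 0,"fingers": 100},
    {"delta_pos": [0,2,-9],"turn": 0,"fingers": 100},
    {"delta_pos": [0,2,20],"turn": 0,"fingers": 100},
    {"delta_pos": [0,2,55],"turn": 0,"fingers": 100},
    {"delta_pos": [0,2,90],"turn": 0,"fingers": 100},
    {"delta_pos": [0,2,125],"turn": 0,"fingers": 100},
    {"delta_pos": [0,2,145],"turn": 0,"fingers": 100},
    {"delta_pos": [0,2,145],"turn": 0,"fingers": 100},
    {"delta_pos": [0,2,145],"turn": 0,"fingers": 100},
  ],
)

```text
time_s: 30.5
position: [0.644, -0.136, 0.2029]
tcp_rot: [[0.372, 0.003, -0.928], [0.928, -0.001, 0.372], [-0.0, -1.0, -0.003]]
force: [-0.4, 0.1, 0.1]
opening: 0.999
```

```bash
python3 - <<'E'
import pickle,numpy as np
R=pickle.load(open('R.pkl','rb'));R['jar']=np.array([.644,-.1365,0]);pickle.dump(R,open('R.pkl','wb'))
E
python3 w.py w12 jar,round_board;python3 m2.py i jar@wrist round_board@wrist@jar
```

```text
30.5 [ 0.644  -0.136   0.2029] jaw 68.2 open 0.999 F [-0.4  0.1  0.1]
jar wrist 0.89
  jar all [ 0.6418 -0.1341] 2.6 err 0.036
round_board wrist 0.41
  round_board all [ 0.6431 -0.1369] 8.9 err 0.07
```

View pics/i_wrist.png

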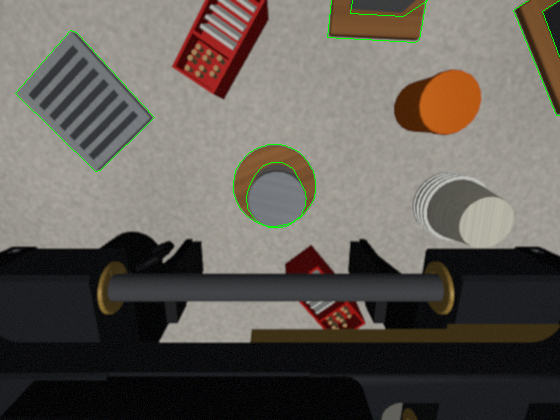

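jog_arm(
  steps=[
    {"delta_pos": [-150,-250,0],"fingers": 100},
    {"delta_pos": [-150,-250,0],"fingers": 100},
    {"delta_pos": [-150,-250,0],"fingers": 100},
    {"delta_pos": [-150,-250,0],"fingers": 100},
    {"delta_pos": [-150,-250,0],"fingers": 100},
    {"delta_pos": [-150,-250,0],"fingers": 100},
    {"delta_pos": [-150,-250,0],"fingers": 100},
    {"delta_pos": [-150,-250,0],"fingers": 100},
    {"delta_pos": [-150,-250,0],"fingers": 100},
    {"delta_pos": [-150,-250,0],"fingers": 100},
    {"delta_pos": [-150,-250,0],"fingers": 100},
  ],
)

```text
$.steps[0]: bad value
```

```bash
python3 m2.py j jar@top+scene round_board@top+scene@jar tin@top+scene square_board@top+scene@tin caddy@top+scene oblong_board@top+scene@caddy; python3 -c "
from rig import *
import numpy as np
for t in ['mug','cups','carton']: print(t,[(np.round(d['position'],3).tolist(),round(d['confidence'],2)) for d in tip_of(t,'top')])"
```

```text
jar top 0
jar scene 0.86
  jar all [ 0.6447 -0.1359] 7.7 err 0.068
round_board top 0.21
round_board scene 0.49
  round_board all [ 0.6441 -0.1375] 18.5 err 0.082
tin top 0.85
tin scene 0.87
  tin all [0.4786 0.0492] -26.8 err 0.09
  tin 1 [0.4786 0.0492] -27.0 err 0.06
  tin 2 [0.4768 0.0484] -18.0 err 0.112
square_board top 0.52
square_board scene 0.45
  square_board all [0.4806 0.0497] -24.4 err 0.12
  square_board 1 [0.4809 0.0502] -24.1 err 0.083
  square_board 2 [0.4794 0.0476] -24.3 err 0.122
caddy top 0.96
caddy scene 0.92
  caddy all [0.6163 0.2365] 12.5 err 0.055
  caddy 1 [0.6155 0.2367] 12.8 err 0.039
  caddy 2 [0.618  0.2357] 12.4 err 0.051
oblong_board top 0.35
oblong_board scene 0.51
  oblong_board all [0.6144 0.2356] 12.7 err 0.404
  oblong_board 1 [0.6153 0.2355] 12.7 err 0.153
  oblong_board 2 [0.5955 0.2326] 5.2 err 0.495
mug [([0.62, 0.234, -0.0], 0.16)]
cups [([0.74, 0.059, -0.0], 0.97)]
carton [([0.493, 0.408, 0.001], 0.81)]
```

View pics/j_top.png

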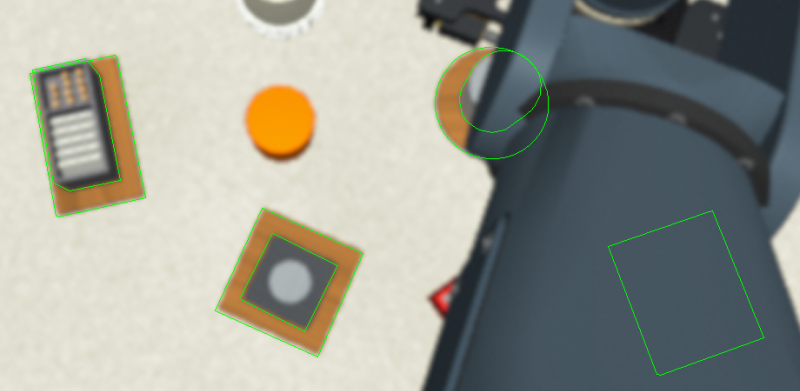

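View pics/j_scene.png

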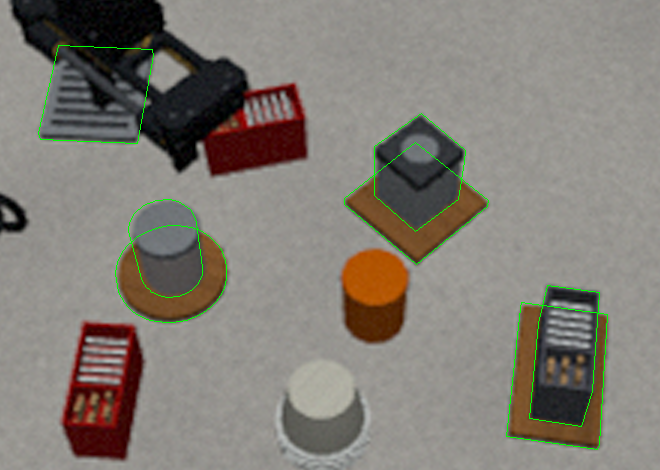

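All placements are within about 4 mm, and the gripper is more than 100 mm above everything. The clearing move was refused because a row lacked "turn", but it isn't needed. Handing in.

```bash
python3 -c "
from rig import *
print(read_state()['time_s'],hand_in())"
```

```text
the job is handed in; nothing more can be done
31.55 None
```

I parked the jar upright on the steel tray and let go, then moved the tin to the square board and the caddy to the oblong board. The jar then went from the tray to the round board. I handed in at 31.6 s.

| Container | Board | Centre offset | Turn |
|---|---|---|---|
| Jar | round | about 2 mm (scene camera) | – |
| Tin | square | about 2 mm (up to 5 mm from the wrist camera) | within about 3° |
| Caddy | oblong | about 1–2 mm | within about 0.5° |

Some of the last checks were weak or disagreed:
- **Jar:** The last wrist fit put it about 3 mm off centre. In the final top view the arm covered the jar and the tray, so that view could not confirm either. The last wrist picture shows the tray empty.
- **Tin:** One of its single-camera turn fits (scene) was a loose outlier, about 6° off.
- **Oblong board:** Its last refit in the scene camera failed because the caddy hides most of it. I used the earlier fit of the empty board.
- **Bystanders:** Cups and carton were found 7 mm from their first readings, close to detector noise. The mug was not detected again in the top view. It shows only at the edge of the last scene and wrist pictures, with no sign of having moved.
- **Refused move:** One last clearing move was refused because its rows lacked "turn". I skipped it, as the open gripper was already more than 100 mm above everything.

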